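# Rinse the hanging filter cartridges and set them on the drip ledge

### The job

Rinse the filter cartridges that hang on the hooks (two or three of them), the tallest first and working down to the shortest: lift each up off its hook, hold it centred and upright on the cup rinser and press the sprung pad fully down for four seconds. Leave every cartridge standing upright on the narrow raised drip ledge, centred across its width, and do not disturb the other things on the shelf.

Things in the scene. Friction and masses are not known exactly. Their poses are not given: they have to be found in the camera images.
- cart_tall: Tallest and widest filter cartridge (may be absent): white cup, 76 mm diameter, 120 mm tall, grey lid, 0.16-0.4 kg. Origin: centre of underside; z up, +x to its back. On the lid a grip block 40 (x) x 26 (y) mm, centred, 120-158 mm above origin: grasp from above across y. At the back, 6-12 mm below lid top, an eye with 16 mm hole 59 mm behind the axis; under it a rib reaching 54 mm back.
- cart_mid: Middle-sized filter cartridge (may be absent): white cup, 64 mm diameter, 100 mm tall, grey lid, 0.16-0.4 kg. Origin: centre of underside; z up, +x to its back. On the lid a grip block 40 (x) x 26 (y) mm, centred, 100-138 mm above origin: grasp from above across y. At the back, 6-12 mm below lid top, an eye with 16 mm hole 59 mm behind the axis; under it a rib reaching 54 mm back.
- cart_short: Shortest and narrowest filter cartridge (may be absent): white cup, 52 mm diameter, 80 mm tall, grey lid, 0.16-0.4 kg. Origin: centre of underside; z up, +x to its back. On the lid a grip block 40 (x) x 26 (y) mm, centred, 80-118 mm above origin: grasp from above across y. At the back, 6-12 mm below lid top, an eye with 16 mm hole 59 mm behind the axis; under it a rib reaching 54 mm back.
- hanger: Fixed aluminium frame 400 mm wide (its y), 172 mm high; origin on the table below its bars. Three hooks at y = -110, 0, 110 mm on its -x side (robot side), each with an upright 8 mm peg at x = -21 mm, tip at 194 mm. Each cartridge hangs on one (which varies) by its eye: axis at x = -84 mm, lid top at 185 mm, axes parallel to the frame's. Lift 25 mm or more straight up to free it.
- rinser: Cup rinser: loose black square base 130 x 130 x 40 mm, 1.6 kg, standing on the table with a round steel pad of 84 mm diameter over its centre. Origin at the centre of its underside. The pad's top is at 60 mm when up, 48 mm when fully down. It may get knocked aside.
- pad (a joint): How far the rinser's sprung pad is pressed down: 0 = up, 0.012 m = fully down. The spring takes 6 N to start moving and 12 N when fully down; a cartridge's own weight does not press it.
- ledge: Fixed narrow white drip ledge: a bar 50 mm wide (its x) and 320 mm long (its y), its flat top 90 mm above the table, on two legs. Origin on the table under the bar's middle. Empty at the start.
- media_jar: Bystander: grey jar of ceramic rings, 94 mm diameter, 125 mm tall, origin under its centre.
- scraper: Bystander: black algae scraper lying flat, 195 mm long along its x, 20 mm high.
- breeder_box: Bystander: yellow open fry breeder box 100 x 160 x 75 mm, origin under its centre.
- food_tin: Bystander: fish food tin, 66 mm diameter, 70 mm tall, origin under its centre.
- test_bottle: Bystander: amber bottle, 56 mm diameter, 140 mm tall, origin under its centre.
Not all that is in view belongs to the job. What is shaped like the cart_tall but green or purple is not meant.

How it is judged:
On the way, in this order (a step that is already met when the one before it is completed fails the run):
1. the tallest and widest cartridge is pressed on the pad: within 22 mm of its centre, tilt under 0.15 rad, underside under 50.5 mm over the rinser's foot, for 3 s (horizontal distance between cart_tall and rinser below 0.022 m and z of cart_tall in the frame of rinser below 0.0505 m and angle between cart_tall's own z axis and vertical below 0.15 rad), for 3 s.
2. the middle-sized cartridge is pressed on the pad: within 22 mm of its centre, tilt under 0.15 rad, underside under 50.5 mm over the rinser's foot, for 3 s (horizontal distance between cart_mid and rinser below 0.022 m and z of cart_mid in the frame of rinser below 0.0505 m and angle between cart_mid's own z axis and vertical below 0.15 rad), for 3 s.
3. the shortest and narrowest cartridge is pressed on the pad: within 22 mm of its centre, tilt under 0.15 rad, underside under 50.5 mm over the rinser's foot, for 3 s (horizontal distance between cart_short and rinser below 0.022 m and z of cart_short in the frame of rinser below 0.0505 m and angle between cart_short's own z axis and vertical below 0.15 rad), for 3 s.
At the end, for the whole second after the job is handed in: Every cartridge present stands at rest on the drip ledge, upright within 0.1 rad, its axis within 22 mm of the ledge's centre line and within 155 mm of its middle along it, underside at the ledge's top within 4 mm (z of cart_tall in the frame of ledge between 0.086 and 0.094 m and x of cart_tall in the frame of ledge between -0.022 and 0.022 m and y of cart_tall in the frame of ledge between -0.155 and 0.155 m and angle between each of cart_tall, cart_mid, cart_short's own z axis and vertical below 0.1 rad and linear speed of each of cart_tall, cart_mid, cart_short below 0.02 m/s and z of cart_mid in the frame of ledge between 0.086 and 0.094 m and x of cart_mid in the frame of ledge between -0.022 and 0.022 m and y of cart_mid in the frame of ledge between -0.155 and 0.155 m and z of cart_short in the frame of ledge between 0.086 and 0.094 m and x of cart_short in the frame of ledge between -0.022 and 0.022 m and y of cart_short in the frame of ledge between -0.155 and 0.155 m); the robot touches nothing.
It fails at once if a bystander is moved more than 40 mm (distance of any of media_jar, scraper, breeder_box, food_tin, test_bottle from where it was at the start of the episode above 0.04 m).
Of cart_tall, cart_mid, cart_short only 2 to 3 are there at a start; the rules pass over those that are not, and their reading is None.
At some moment in a run one of rinser may be knocked a few centimetres aside while the robot is not near it.
Once in a run the grip may slacken for a moment while it holds something.
It also fails if it takes over 210 s, if anything falls off the work surface, if the arm or the gripper's body presses on something with over 40 N, if the wrist force passes 120 N, or if a joint passes its speed limit or range.

### The arm

A 6-joint arm with a two-finger parallel gripper is mounted at the origin on the work surface. World frame = base frame: x ahead of the robot, y to its left, z up, the work surface at z = 0. Lengths are in m, angles in rad, forces in N, time in s.
With the tool pointing down it reaches from about 0.275 to 0.875 m from the base axis. Payload 12.5 kg.
Tool frame: the origin (TCP) lies midway between the tips of the shut fingers; the grasp point (between the pads) lies 19 mm behind it; z points along the fingers, y is the line along which they close (so a half turn about z gives the same grasp; the last joint's range is limited). The gripper opens to 85 mm and grips with 20 to 120 N. Pads are 22 mm wide; open, the fingers measure 114 mm over their backs; the gripper's body (76 mm by 85 mm) begins 54 mm behind the grasp point. The pads swing forward as they close: fully open they stand 13 mm farther back than shut.
Start: joints at [-1.238, 0.351, 1.652, -0, 1.139, -0.085], TCP at [0.223, -0.503, 0.231] pointing down, gripper open.
Joint ranges: [-2.75, 2.75], [-0.79, 2.1], [0.01, 2.65], [-1.57, 4.71], [0.07, 3.14], [-2.87, 2.87]. Speed limits (rad/s): [2.22, 2.22, 2.79, 3.14, 3.14, 3.14].

### API

Orientations are given as a unit quaternion [x, y, z, w].
In Python, from station import ctrl gives the robot as it stands.
- The arm moves only by the shell command python3 -m jog 'ROWS' [FORCE]. ROWS is a JSON object of lists of equal length, an entry for each row: "jaw": the opening, from -1 (shut) to 1 (fully open); "slide": the shift along the world's x, y, z normalised to -1 to 1, where 1 is 1 m, a list of three; "turn": the turn about the world's z normalised to -1 to 1, where 1 is 60 degrees. In form: {"jaw": [jaw, ...], "slide": [[dx, dy, dz], ...], "turn": [turn, ...]}. A call has 1 to 5 rows; each row shifts and turns the commanded pose from where the row before left it; what a row does not reach is not made up. A row lasts 1/12 s, in which the tool goes at most 41.7 mm and 7.16 degrees, less where a joint would pass 70% of its speed; a pose out of reach is approached as far as the arm can. A call with a number of a shift or a turn outside -1 to 1 is refused whole. A call with a gripper value outside its range is refused whole. The fingers move at their own pace and stop on an object; FORCE is the grip in N (left out, the last holds). Time passes only in rows, so rows that do not move let the fingers close. It gives the time, the measured TCP pose, the force, the opening and the grip force at its end, in the units of the state.
- ctrl.sense(): the state, without advancing time (a new reading comes with each control period).
- ctrl.capture(name): name is "scene" or "top"; returns (picture, depth): 480x640x3 uint8, red, green, blue; 480x640 float32, m along the optical axis (not along the pixel's ray), 0 where there is no reading.
- ctrl.camera_info(name): a dict with "mtx" (3x3 intrinsics, pixels), "distortion" ([k1, k2, p1, p2, k3] as OpenCV has them; the pictures are not rectified), "world_from_camera" (4x4, takes a point from camera to world coordinates). Camera axes: x right, y down, z forward; pixel columns grow to the right and rows downward; lengths in m; the calibration is good to about 2 mm. A picture is of the moment at which its call begins. camera_info takes no time and is no camera call.
- ctrl.finish_job(): hands the job in; it is judged then, once.
Trained networks look in the newest picture that a camera, given by its name, has taken for a name from the list of things; names that differ only in an ending like _2 or _b are one class to them, and where a whole thing is asked for, a point or a joint stands for the part that bears it (a point fixed in the world has none). Each returns a list of dicts, best first, with "score" (0 to 1); they miss things now and then, are a little off and sometimes report something else, mostly with a low value. They report only what shows in the picture. A call takes as long as a camera call. They do not tell look-alikes from the thing itself.
- ctrl.spot_in(camera, label): "at" ([x, y, z] in m, in world coordinates, good to about 4 mm: the middle of the surface that is visible of it).
- ctrl.tip_of(camera, label): "at" ([x, y, z] in m, in world coordinates, good to about 4 mm: a listed point, or the origin of a listed thing).
The state is a dict: "t": time; "joint_pos": joint angles; "joint_vel": joint speeds; "joint_torque": joint torques, N m; "eef_pos": TCP position; "ee_rot": TCP orientation; "ft_force": force on the tool from outside, world axes, zero at the start; "ft_torque": the same for the moment, N m; "finger_gap": finger opening in m; "gripper_force": force on a finger pad.
Only numpy, scipy, OpenCV 4.12 (cv2) and the standard library are available. Lean on these libraries where they do the work, as an engineer would, in place of code of your own. Each camera call takes 0.05 s, during which the arm holds its last target. There are 200 camera calls.

## Working session

There is one attempt and no reset: what is moved stays moved. The work goes in short steps, Python scripts to look and compute and a shell command to move; the robot and the scene stay as the last step left them, time stands still between calls to the robot, and variables do not carry over. Pictures are saved under pics/ and viewed, at most 14 in all, crops included, and the job is handed in when it is done.

```bash
ls; mkdir -p pics
cat > h.py <<'E'
from station import ctrl
import numpy as np, cv2
def cap(name,fn=None):
    im,d=ctrl.capture(name)
    if fn: cv2.imwrite('pics/'+fn,im[:,:,::-1])
    return im,d
def cloud(name,d):
    c=ctrl.camera_info(name);K=np.array(c['mtx']);T=np.array(c['world_from_camera'])
    v,u=np.mgrid[0:480,0:640]
    p=cv2.undistortPoints(np.stack([u,v],-1).reshape(-1,1,2).astype(float),K,np.array(c['distortion'])).reshape(480,640,2)
    P=np.dstack([p*d[...,None],d])
    W=P@T[:3,:3].T+T[:3,3]; W[d<=0]=np.nan
    return W
def pix(name,p):
    c=ctrl.camera_info(name);T=np.linalg.inv(np.array(c['world_from_camera']))
    q=T[:3,:3]@np.array(p)+T[:3,3]
    return cv2.projectPoints(q.reshape(1,1,3),np.zeros(3),np.zeros(3),np.array(c['mtx']),np.array(c['distortion']))[0].ravel().round()
E
python3 - <<'E'
from h import *
for n in ['scene','top']:
    im,d=cap(n,n+'0.png'); np.save(n+'d.npy',d)
    for l in ['cart_tall','cart_mid','cart_short','hanger','rinser','ledge','media_jar','scraper','breeder_box','food_tin','test_bottle']:
        for r in ctrl.tip_of(n,l)[:4]: print(n,l,round(r['score'],2),np.round(r['at'],3),pix(n,r['at']))
    print(np.round(ctrl.camera_info(n)['world_from_camera'],2).tolist())
print(ctrl.sense())
E
```

```text
pics
scene cart_tall 0.93 [0.511 0.293 0.062] [414. 235.]
scene cart_tall 0.76 [0.231 0.334 0.002] [402. 168.]
scene cart_tall 0.71 [0.31  0.419 0.   ] [436. 187.]
scene cart_mid 0.56 [0.563 0.198 0.087] [382. 250.]
scene hanger 0.74 [0.586 0.334 0.001] [432. 272.]
scene rinser 0.82 [ 0.446 -0.007  0.003] [292. 237.]
scene ledge 0.75 [ 0.578 -0.309  0.004] [172. 291.]
scene media_jar 0.74 [0.754 0.068 0.001] [336. 346.]
scene media_jar 0.58 [ 0.575 -0.31   0.001] [172. 291.]
scene media_jar 0.53 [ 0.334 -0.264  0.001] [195. 211.]
scene scraper 0.67 [ 0.332 -0.266 -0.004] [195. 211.]
scene breeder_box 0.81 [ 0.79  -0.152 -0.001] [239. 372.]
scene food_tin 0.61 [0.308 0.189 0.   ] [357. 191.]
scene test_bottle 0.96 [ 0.713 -0.345 -0.001] [154. 346.]
[[0.11, 0.82, -0.56, 1.11], [0.99, -0.08, 0.08, -0.04], [0.02, -0.57, -0.82, 0.98], [0.0, 0.0, 0.0, 1.0]]
top cart_tall 0.75 [ 0.228  0.334 -0.003] [179. 367.]
top cart_tall 0.71 [0.511 0.293 0.065] [191. 236.]
top cart_tall 0.65 [ 0.313  0.421 -0.   ] [141. 329.]
top cart_tall 0.41 [ 0.577 -0.316  0.   ] [469. 205.]
top cart_mid 0.95 [0.55
[... 763 characters left out ...]
': 1.2, 'joint_pos': array([-1.23763367e+00,  3.50748396e-01,  1.65179857e+00,  1.71227334e-05,
        1.13910158e+00, -8.45893535e-02]), 'joint_vel': array([ 0.00023843,  0.0009079 ,  0.00055146,  0.00062666, -0.00126345,
        0.00104136]), 'joint_torque': array([ 2.29418562e-03, -5.06028628e+01, -2.91647512e+01, -2.57035003e-05,
        6.10254228e-04,  1.69815530e-05]), 'eef_pos': array([ 0.22316638, -0.50267329,  0.23126358]), 'ee_rot': array([ 9.78265347e-01,  2.07356963e-01,  4.25170892e-06, -2.86924654e-05]), 'ft_force': array([-0.10885894,  0.53207343,  0.69180138]), 'ft_torque': array([0.06805004, 0.00907056, 0.04727058]), 'gripper_force': 0.0, 'finger_gap': 0.08532014212356841}
```

View pics/scene0.png

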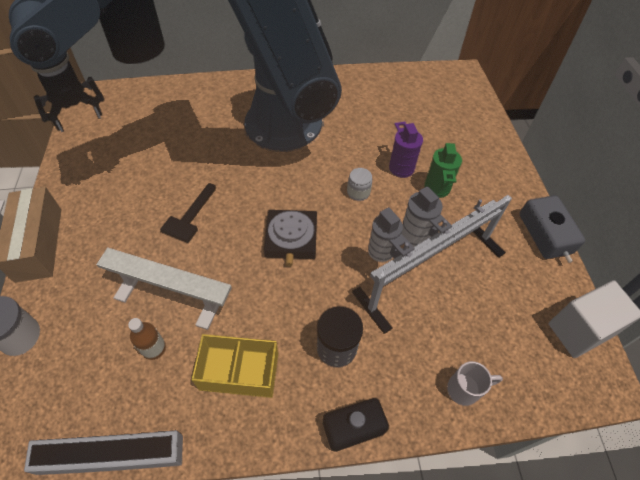

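View pics/top0.png

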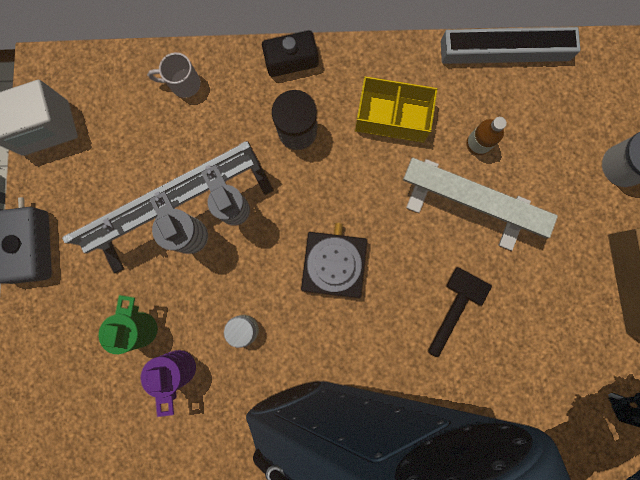

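The hooks carry two candidates: scene (424,212), the wider and taller one, and (386,238), the narrower one. Both are white/grey and hang by their eyes, so they are cart_tall and cart_mid. The purple (405,152) and green (444,172) ones stand on the table and are decoys. The third hook is empty, so cart_short is absent. Next I measure and make an enlarged crop.

Run:
```python
from h import *
im=cv2.imread('pics/scene0.png'); cv2.imwrite('pics/crop1.png',cv2.resize(im[120:320,320:540],None,fx=2.7,fy=2.7,interpolation=cv2.INTER_CUBIC))
for n in ['top','scene']:
    W=cloud(n,np.load(n+'d.npy')); X,Y,Z=W[...,0],W[...,1],W[...,2]
    def rect(m,t):
        P=W[m][:, :2].astype(np.float32); P=P[~np.isnan(P).any(1)]
        if len(P)<5: print(n,t,'none');return
        r=cv2.minAreaRect(P*1000); print(n,t,len(P),'med',np.round(np.median(P,0),4),'rect',np.round(r,1) if 0 else [np.round(q,1) for q in r],'z',np.round(np.nanmedian(Z[m]),4))
    near=lambda x,y,r:np.hypot(X-x,Y-y)<r
    for t,x,y in [('tall',.511,.293),('mid',.56,.195)]:
        rect(near(x,y,.035)&(Z>.214)&(Z<.24),t+' block')
        rect(near(x,y,.06)&(Z>.178)&(Z<.192),t+' lid')
    rect(near(.578,-.312,.2)&(abs(Z-.09)<.008),'ledge')
    rect(near(.446,-.01,.09)&(abs(Z-.06)<.006),'pad')
    rect(near(.446,-.01,.1)&(abs(Z-.04)<.006),'base')
    rect(near(.586,.333,.24)&(abs(Z-.170)<.007),'hangerbar')
```

```text
top tall block 340 med [0.5094 0.2923] rect [array([509.9, 293.5]), array([40.1, 26.7]), np.float64(26.2)] z 0.2223
top tall lid 1058 med [0.511  0.2881] rect [array([516.1, 301.4]), array([98.1, 77.8]), np.float64(51.9)] z 0.1854
top mid block 336 med [0.5593 0.1946] rect [array([559.9, 195.4]), array([41.3, 26.3]), np.float64(28.2)] z 0.2224
top mid lid 715 med [0.5609 0.1931] rect [array([569.2, 204.4]), array([92.7, 63.6]), np.float64(44.3)] z 0.1853
top ledge 4072 med [ 0.5805 -0.3199] rect [array([ 641.9, -340.8]), array([319.2, 192.8]), np.float64(66.0)] z 0.0899
top pad 1236 med [ 0.4466 -0.0101] rect [array([447. , -10.4]), array([82., 80.]), np.float64(89.1)] z 0.0599
top base 2395 med [ 0.4426 -0.0087] rect [array([447.1, -10. ]), array([129.9, 130.1]), np.float64(82.0)] z 0.0403
top hangerbar 1758 med [0.5752 0.3219] rect [array([534. , 305.9]), array([130.1, 400.4]), np.float64(27.0)] z 0.1718
scene tall block 195 med [0.515  0.2914] rect [array([512.7, 293.5]), array([40. , 27.7]), np.float64(26.7)] z 0.2216
scene tall lid 543 med [0.5292 0.2836] rect [array([520.5, 298.5]), array([95.7, 71.4]), np.float64(50.6)] z 0.1851
scene mid block 226 med [0.5652 0.1936] rect [array([562.6, 194.8]), array([40.9, 27.2]), np.float64(27.6)] z 0.222
scene mid lid 441 med [0.5815 0.1911] rect [array([573. , 201.6]), array([89.6, 62.1]), np.float64(47.3)] z 0.1845
scene ledge 3126 med [ 0.5893 -0.3166] rect [array([ 643.6, -341.6]), array([323.2, 194. ]), np.float64(66.3)] z 0.0901
scene pad 735 med [ 0.4506 -0.0112] rect [array([448.1, -11.3]), array([80.3, 86.8]), np.float64(84.4)] z 0.0593
scene base 1388 med [ 0.4761 -0.013 ] rect [array([449.3, -11.2]), array([129.9, 133.1]), np.float64(81.9)] z 0.0398
scene hangerbar 1369 med [0.5865 0.2931] rect [array([540.7, 308.6]), array([118. , 402.8]), np.float64(27.0)] z 0.1713
```

View pics/crop1.png

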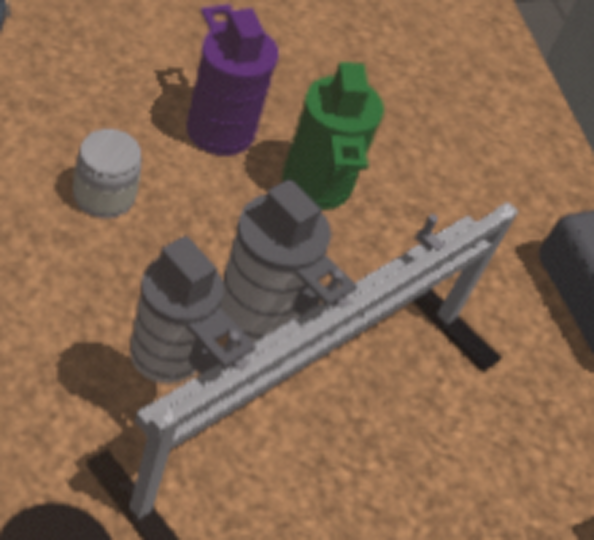

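Crop: the tall one's grip block is at about (290,215) and the mid's at about (185,270). Lid widths of 78 and 64 mm confirm which is which, and the third peg at (430,235) is bare. I'll move above the tall one.

```bash
python3 - <<'E'
from h import *
for n in ['top','scene']:
    W=cloud(n,np.load(n+'d.npy')); X,Y,Z=W[...,0],W[...,1],W[...,2]
    m=((abs(Z-.09)<.006)&(np.hypot(X-.578,Y+.312)<.2)).astype(np.uint8)
    k,l,s,c=cv2.connectedComponentsWithStats(m,connectivity=4); i=1+s[1:,4].argmax()
    print(n,cv2.minAreaRect((W[l==i][:,:2]*1000).astype(np.float32)))
E
python3 -m jog '{"jaw":[1,1,1,1,1],"slide":[[0,0,0.04],[0,0,0.04],[0.013,0.036,0],[0.013,0.036,0],[0.013,0.036,0]],"turn":[0.05,0,0,0,0]}'
python3 -m jog '{"jaw":[1,1,1,1,1],"slide":[[0.013,0.036,0],[0.013,0.036,0],[0.013,0.036,0],[0.013,0.036,0],[0.013,0.036,0]],"turn":[0,0,0,0,0]}'
```

```text
top ((577.6970825195312, -312.3148498535156), (319.0740051269531, 52.106719970703125), 66.31956481933594)
scene ((578.9435424804688, -313.2717590332031), (323.2281799316406, 52.92082214355469), 66.33856964111328)
t: 1.62
eef_pos: [0.2623, -0.3935, 0.3116]
ee_rot: [0.973, 0.232, 0.0, 0.0]
ft_force: [-0.1, 0.1, -0.1]
finger_gap: 0.0854
gripper_force: 0.0
t: 2.03
eef_pos: [0.3273, -0.2129, 0.3115]
ee_rot: [0.973, 0.233, 0.0, 0.0]
ft_force: [1.3, -0.5, 1.0]
finger_gap: 0.0853
gripper_force: 0.0
```

```bash
python3 -m jog '{"jaw":[1,1,1,1,1],"slide":[[0.013,0.036,0],[0.013,0.036,0],[0.013,0.036,0],[0.013,0.036,0],[0.013,0.036,0]],"turn":[0,0,0,0,0]}' >/dev/null
python3 -m jog '{"jaw":[1,1,1,1,1],"slide":[[0.013,0.036,0],[0.013,0.036,0],[0.013,0.036,0],[0.013,0.036,0],[0.013,0.036,0]],"turn":[0,0,0,0,0]}' >/dev/null
python3 -m jog '{"jaw":[1,1,1,1,1],"slide":[[0.013,0.036,0],[0.013,0.036,0],[0.013,0.036,0],[0.013,0.036,0],[0,0,0]],"turn":[0,0,0,0,0]}'
python3 -m jog '{"jaw":[1],"slide":[[0,0,0]],"turn":[0]}'
```

```text
t: 3.28
eef_pos: [0.51, 0.2942, 0.3102]
ee_rot: [0.972, 0.234, -0.0, -0.001]
ft_force: [0.5, -0.1, 0.9]
finger_gap: 0.0853
gripper_force: 0.0
t: 3.37
eef_pos: [0.5091, 0.2906, 0.3104]
ee_rot: [0.972, 0.234, -0.001, 0.0]
ft_force: [-1.0, 0.2, -0.4]
finger_gap: 0.0855
gripper_force: 0.0
```

```bash
python3 -m jog '{"jaw":[1,1,1,1,1],"slide":[[0.002,0.003,-0.03],[0,0,-0.03],[0,0,-0.03],[0,0,-0.028],[0,0,0]],"turn":[0,0,0,0,0]}'
python3 -m jog '{"jaw":[-1,-1,-1,-1,-1],"slide":[[0,0,0],[0,0,0],[0,0,0],[0,0,0],[0,0,0]],"turn":[0,0,0,0,0]}' 90
python3 -m jog '{"jaw":[-1,-1,-1,-1,-1],"slide":[[0,0,0],[0,0,0],[0,0,0],[0,0,0],[0,0,0]],"turn":[0,0,0,0,0]}'
```

```text
t: 3.78
eef_pos: [0.5088, 0.2901, 0.1885]
ee_rot: [0.973, 0.232, -0.004, 0.001]
ft_force: [-0.3, -0.8, -0.8]
finger_gap: 0.0854
gripper_force: 0.0
t: 4.2
eef_pos: [0.5115, 0.2925, 0.1946]
ee_rot: [0.972, 0.233, 0.001, -0.0]
ft_force: [-5.5, 1.2, 12.7]
finger_gap: 0.026
gripper_force: 27.2
t: 4.62
eef_pos: [0.5113, 0.2928, 0.1948]
ee_rot: [0.972, 0.233, 0.001, -0.0]
ft_force: [-2.9, 0.5, 7.4]
finger_gap: 0.0245
gripper_force: 87.7
```

```bash
python3 -m jog '{"jaw":[-1,-1,-1,-1,-1],"slide":[[0,0,0.01],[0,0,0.015],[0,0,0.02],[0,0,0.02],[0,0,0.02]],"turn":[0,0,0,0,0]}'
python3 -m jog '{"jaw":[-1,-1,-1],"slide":[[0,0,0.02],[0,0,0],[0,0,0]],"turn":[0,0,0]}'
python3 - <<'E'
from h import *
im,d=cap('scene','lift1.png')
for n in ['scene','top']:
    if n=='top': im,d=cap(n)
    W=cloud(n,d)
    for r in ctrl.tip_of(n,'rinser')[:1]: print(np.round(r['at'],3))
    for r in ctrl.tip_of(n,'cart_tall')[:1]: print(np.round(r['at'],3))
E
```

```text
t: 5.03
eef_pos: [0.5109, 0.2922, 0.2793]
ee_rot: [0.972, 0.233, -0.0, 0.0]
ft_force: [-0.3, 0.9, -2.5]
finger_gap: 0.0248
gripper_force: 89.9
t: 5.28
eef_pos: [0.5113, 0.2924, 0.2986]
ee_rot: [0.972, 0.233, 0.001, -0.0]
ft_force: [-0.2, 0.3, -4.9]
finger_gap: 0.0245
gripper_force: 90.3
[ 0.79  -0.152 -0.002]
[0.509 0.291 0.167]
[ 0.449 -0.012  0.002]
[0.51  0.29  0.168]
```

View pics/lift1.png

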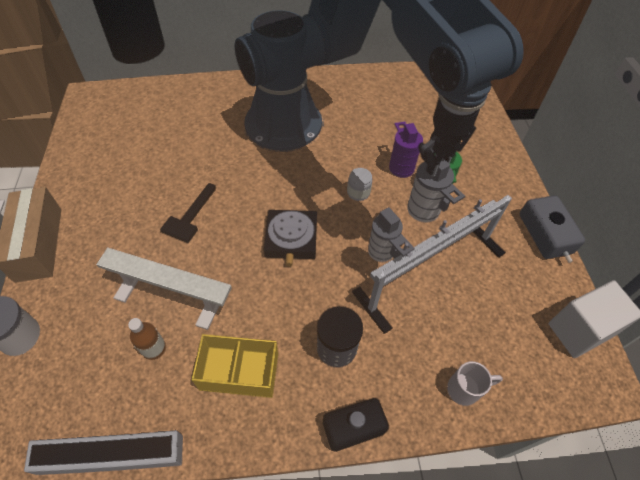

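```bash
python3 -m jog '{"jaw":[-1,-1,-1,-1,-1],"slide":[[-0.02,-0.01,0],[-0.03,-0.015,0],[-0.03,-0.015,0],[-0.01,-0.02,0],[0,-0.03,0]],"turn":[0,0,0,0,0]}' >/dev/null
python3 -m jog '{"jaw":[-1,-1,-1,-1,-1],"slide":[[0.004,-0.035,0],[0.004,-0.035,0],[0.004,-0.035,0],[0.004,-0.035,0],[0.004,-0.035,0]],"turn":[0,0,0,0,0]}'
python3 -m jog '{"jaw":[-1,-1,-1,-1,-1],"slide":[[0.004,-0.02,0],[0.002,-0.015,0],[0,0,0],[0,0,0],[0,0,0]],"turn":[0,0,0,0,0]}'
python3 - <<'E'
from h import *
im,d=cap('scene','rin1.png'); W=cloud('scene',d)
cv2.imwrite('pics/rin1c.png',cv2.resize(im[130:310,200:420,::-1],None,fx=2.7,fy=2.7))
for n in ['scene','top']:
    if n=='top': cap(n)
    for l in ['rinser','cart_tall']:
        for r in ctrl.tip_of(n,l)[:2]: print(n,l,round(r['score'],2),np.round(r['at'],3))
E
```

```text
t: 6.42
eef_pos: [0.4409, 0.0257, 0.2981]
ee_rot: [0.972, 0.233, -0.0, -0.0]
ft_force: [1.3, -0.1, -3.3]
finger_gap: 0.0243
gripper_force: 90.1
t: 6.83
eef_pos: [0.447, -0.0071, 0.2981]
ee_rot: [0.972, 0.233, -0.0, -0.0]
ft_force: [-0.2, 0.4, -2.9]
finger_gap: 0.0246
gripper_force: 90.2
scene rinser 0.63 [ 0.445 -0.011  0.   ]
scene cart_tall 0.84 [ 0.446 -0.007  0.168]
scene cart_tall 0.76 [0.227 0.336 0.001]
top cart_tall 0.83 [ 0.232  0.336 -0.002]
top cart_tall 0.62 [0.313 0.421 0.002]
```

View pics/rin1c.png

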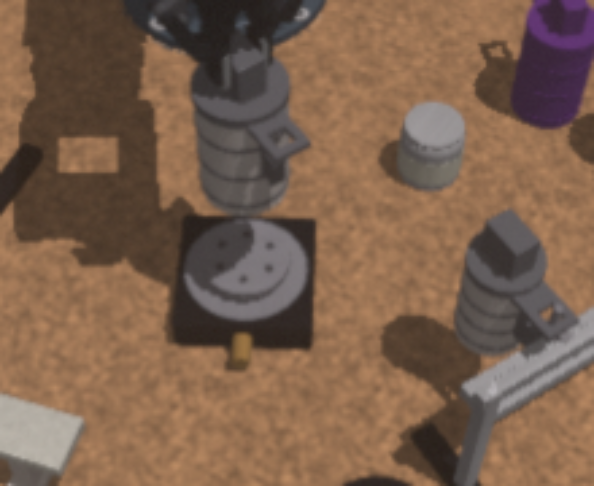

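The tall cartridge hangs upright over the rinser (crop (245,130) above pad (245,265)) and the rinser is where it was. Lowering.

```bash
python3 -m jog '{"jaw":[-1,-1,-1,-1,-1],"slide":[[0,-0.004,-0.03],[0,0,-0.03],[0,0,-0.025],[0,0,-0.018],[0,0,0]],"turn":[0,0,0,0,0]}'
python3 -m jog '{"jaw":[-1,-1,-1,-1,-1],"slide":[[0,0,-0.005],[0,0,-0.005],[0,0,-0.004],[0,0,-0.003],[0,0,0]],"turn":[0,0,0,0,0]}'
python3 -m jog '{"jaw":[-1,-1,-1],"slide":[[0,0,0],[0,0,0],[0,0,0]],"turn":[0,0,0]}'
```

```text
t: 7.55
eef_pos: [0.4454, -0.0112, 0.1923]
ee_rot: [0.972, 0.233, -0.003, -0.001]
ft_force: [-1.1, -0.2, -3.6]
finger_gap: 0.0248
gripper_force: 90.1
t: 7.97
eef_pos: [0.4479, -0.0116, 0.1793]
ee_rot: [0.972, 0.233, 0.001, 0.0]
ft_force: [-2.2, 2.6, 8.0]
finger_gap: 0.0244
gripper_force: 91.6
t: 8.22
eef_pos: [0.448, -0.0115, 0.1798]
ee_rot: [0.972, 0.233, 0.001, 0.0]
ft_force: [-3.2, 3.4, 7.7]
finger_gap: 0.0247
gripper_force: 91.5
```

```bash
python3 -m jog '{"jaw":[-1,-1,-1],"slide":[[0,0,-0.002],[0,0,0],[0,0,0]],"turn":[0,0,0]}'
python3 -m jog '{"jaw":[-1,-1,-1],"slide":[[0,0,-0.002],[0,0,0],[0,0,0]],"turn":[0,0,0]}'
python3 -m jog '{"jaw":[-1,-1,-1],"slide":[[0,0,-0.002],[0,0,0],[0,0,0]],"turn":[0,0,0]}'
```

```text
t: 8.47
eef_pos: [0.4482, -0.0115, 0.1782]
ee_rot: [0.972, 0.233, 0.002, 0.0]
ft_force: [-4.3, 2.8, 12.7]
finger_gap: 0.0246
gripper_force: 92.5
t: 8.72
eef_pos: [0.4492, -0.0116, 0.178]
ee_rot: [0.972, 0.233, 0.003, 0.001]
ft_force: [-7.5, 2.9, 34.4]
finger_gap: 0.0245
gripper_force: 95.6
t: 8.97
eef_pos: [0.4504, -0.0117, 0.1777]
ee_rot: [0.972, 0.233, 0.004, 0.002]
ft_force: [-11.4, 4.1, 52.9]
finger_gap: 0.0244
gripper_force: 98.7
```

```bash
H='python3 -m jog'
python3 -m jog '{"jaw":[-1,-1,-1,-1,-1],"slide":[[0,0,0.0025],[0,0,0],[0,0,0],[0,0,0],[0,0,0]],"turn":[0,0,0,0,0]}'
for i in 1 2 3 4 5 6 7 8 9 10; do python3 -m jog '{"jaw":[-1,-1,-1,-1,-1],"slide":[[0,0,0],[0,0,0],[0,0,0],[0,0,0],[0,0,0]],"turn":[0,0,0,0,0]}' | egrep 't:|pos|force'; done
python3 - <<'E'
from h import *
im,d=cap('scene','press1.png')
cv2.imwrite('pics/press1c.png',cv2.resize(im[130:310,200:420,::-1],None,fx=2.7,fy=2.7))
for l in ['rinser','cart_tall']:
        for r in ctrl.tip_of('scene',l)[:2]: print(l,round(r['score'],2),np.round(r['at'],3))
E
```

```text
t: 9.38
eef_pos: [0.4495, -0.0118, 0.178]
ee_rot: [0.972, 0.233, 0.003, 0.001]
ft_force: [-4.6, 1.9, 24.3]
finger_gap: 0.0244
gripper_force: 94.1
t: 9.8
eef_pos: [0.4495, -0.0118, 0.1779]
ee_rot: [0.972, 0.233, 0.003, 0.001]
ft_force: [-3.1, 2.2, 24.1]
gripper_force: 94.1
t: 10.22
eef_pos: [0.4494, -0.0115, 0.1778]
ee_rot: [0.972, 0.233, 0.003, 0.001]
ft_force: [-3.9, 4.3, 22.3]
gripper_force: 88.4
t: 10.63
eef_pos: [0.4494, -0.0115, 0.1778]
ee_rot: [0.972, 0.233, 0.003, 0.001]
ft_force: [-2.9, 4.2, 21.5]
gripper_force: 88.4
t: 11.05
eef_pos: [0.4494, -0.0115, 0.1778]
ee_rot: [0.972, 0.233, 0.003, 0.001]
ft_force: [-3.5, 4.8, 22.2]
gripper_force: 88.4
t: 11.47
eef_pos: [0.4494, -0.0115, 0.1778]
ee_rot: [0.972, 0.233, 0.003, 0.001]
ft_force: [-3.2, 3.5, 22.5]
gripper_force: 88.4
t: 11.88
eef_pos: [0.4494, -0.0115, 0.1778]
ee_rot: [0.972, 0.233, 0.003, 0.001]
ft_force: [-4.9, 3.7, 22.2]
gripper_force: 88.4
t: 12.3
eef_pos: [0.4494, -0.0115, 0.1778]
ee_rot: [0.972, 0.233, 0.003, 0.001]
ft_force: [-3.9, 3.9, 23.4]
gripper_force: 88.4
t: 12.72
eef_pos: [0.4494, -0.0115, 0.1778]
ee_rot: [0.972, 0.233, 0.003, 0.001]
ft_force: [-2.6, 4.3, 22.6]
gripper_force: 88.4
t: 13.13
eef_pos: [0.4494, -0.0115, 0.1778]
ee_rot: [0.972, 0.233, 0.003, 0.001]
ft_force: [-4.4, 4.9, 22.1]
gripper_force: 88.4
t: 13.55
eef_pos: [0.4494, -0.0115, 0.1778]
ee_rot: [0.972, 0.233, 0.003, 0.001]
ft_force: [-3.5, 5.0, 22.1]
gripper_force: 88.4
rinser 0.91 [ 0.445 -0.01   0.   ]
cart_tall 0.93 [ 0.447 -0.012  0.045]
cart_tall 0.66 [ 0.308  0.42  -0.002]
```

View pics/press1c.png

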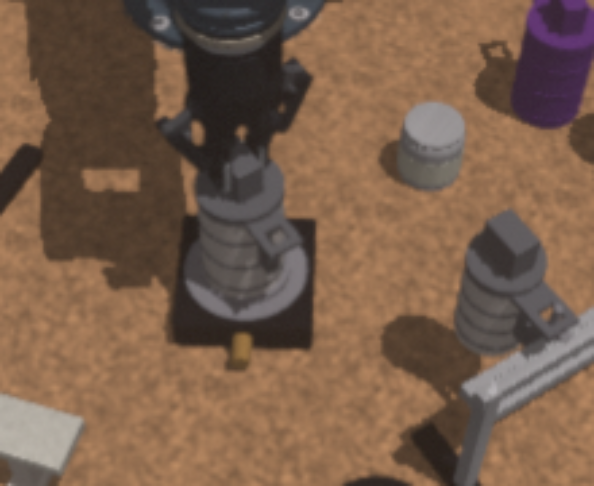

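```bash
python3 -m jog '{"jaw":[-1,-1,-1,-1,-1],"slide":[[0,0,0.01],[0,0,0.025],[0,0,0.03],[0,0,0.03],[0,0,0.03]],"turn":[0,0,0,0,0]}' >/dev/null
python3 -m jog '{"jaw":[-1,-1,-1,-1,-1],"slide":[[0.005,-0.015,0],[0.01,-0.035,0],[0.01,-0.037,0],[0.01,-0.037,0],[0.01,-0.037,0]],"turn":[0,0,0,0,0]}'
python3 -m jog '{"jaw":[-1,-1,-1,-1,-1],"slide":[[0.01,-0.037,0],[0.01,-0.037,0],[0.01,-0.037,0],[0.01,-0.037,0],[0.01,-0.035,0]],"turn":[0,0,0,0,0]}'
python3 -m jog '{"jaw":[-1,-1,-1,-1,-1],"slide":[[0.004,-0.02,0],[0,-0.007,0],[0,0,0],[0,0,0],[0,0,0]],"turn":[0,0,0,0,0]}'
python3 - <<'E'
from h import *
im,d=cap('scene'); W=cloud('scene',d)
for l in ['rinser','cart_tall','ledge']:
        for r in ctrl.tip_of('scene',l)[:2]: print(l,round(r['score'],2),np.round(r['at'],3))
E
```

```text
t: 14.53
eef_pos: [0.4926, -0.1745, 0.3007]
ee_rot: [0.972, 0.233, 0.001, 0.001]
ft_force: [1.6, 0.1, -3.0]
finger_gap: 0.0245
gripper_force: 89.4
t: 14.95
eef_pos: [0.5424, -0.358, 0.3003]
ee_rot: [0.973, 0.233, 0.0, 0.001]
ft_force: [1.5, -0.1, -2.6]
finger_gap: 0.0246
gripper_force: 89.4
t: 15.37
eef_pos: [0.5462, -0.3814, 0.3003]
ee_rot: [0.972, 0.233, 0.0, 0.0]
ft_force: [0.1, 0.6, -2.3]
finger_gap: 0.0244
gripper_force: 89.5
rinser 0.84 [ 0.447 -0.008 -0.001]
cart_tall 0.82 [0.232 0.332 0.001]
cart_tall 0.74 [ 0.31   0.422 -0.002]
ledge 0.91 [ 0.577 -0.31   0.003]
```

```bash
python3 -m jog '{"jaw":[-1,-1,-1,-1,-1],"slide":[[0.002,0,-0.03],[0,0,-0.025],[0,0,-0.017],[0,0,0],[0,0,0]],"turn":[0,0,0,0,0]}'
python3 -m jog '{"jaw":[-1,-1,-1],"slide":[[0,0,-0.004],[0,0,-0.004],[0,0,0]],"turn":[0,0,0]}'
python3 - <<'E'
from h import *
im,d=cap('scene')
cv2.imwrite('pics/led1c.png',cv2.resize(im[180:360,60:280,::-1],None,fx=2.7,fy=2.7))
E
```

```text
t: 15.98
eef_pos: [0.5481, -0.3823, 0.2279]
ee_rot: [0.972, 0.233, -0.0, -0.0]
ft_force: [-0.4, -0.3, -2.4]
finger_gap: 0.0247
gripper_force: 89.3
t: 16.23
eef_pos: [0.5484, -0.3828, 0.2203]
ee_rot: [0.972, 0.233, 0.0, 0.0]
ft_force: [0.5, 0.5, -3.3]
finger_gap: 0.0246
gripper_force: 89.5
```

View pics/led1c.png

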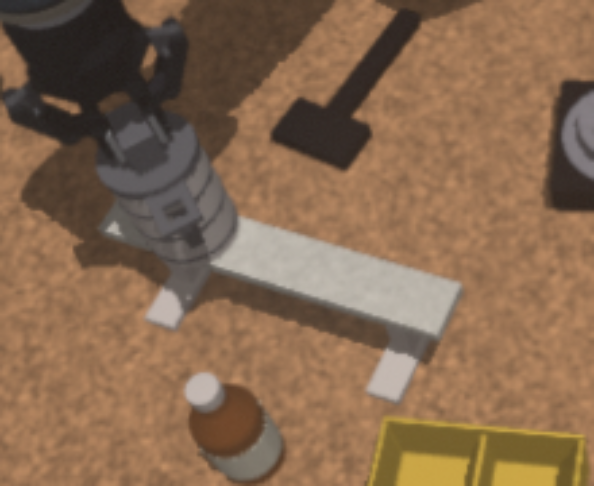

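The cartridge is upright over the ledge (crop (195,230)), straddling its width evenly. I'll lower until contact, then release.

```bash
python3 -m jog '{"jaw":[-1,-1,-1],"slide":[[0,0,-0.001],[0,0,0],[0,0,0]],"turn":[0,0,0]}'
python3 -m jog '{"jaw":[-1,-1,-1],"slide":[[0,0,-0.001],[0,0,0],[0,0,0]],"turn":[0,0,0]}'
```

```text
t: 16.53
eef_pos: [0.5484, -0.3829, 0.2202]
ee_rot: [0.972, 0.233, 0.001, 0.001]
ft_force: [-2.3, 1.1, 5.8]
finger_gap: 0.0248
gripper_force: 90.7
t: 16.78
eef_pos: [0.5485, -0.3829, 0.2202]
ee_rot: [0.972, 0.233, 0.001, 0.001]
ft_force: [-4.0, 2.4, 11.9]
finger_gap: 0.0244
gripper_force: 91.8
```

```bash
python3 -m jog '{"jaw":[-1,-1,-0.3,-0.2,0],"slide":[[0,0,0.0015],[0,0,0],[0,0,0],[0,0,0],[0,0,0]],"turn":[0,0,0,0,0]}'
python3 -m jog '{"jaw":[0.5,1,1,1,1],"slide":[[0,0,0],[0,0,0],[0,0,0],[0,0,0],[0,0,0.01]],"turn":[0,0,0,0,0]}'
python3 -m jog '{"jaw":[1,1,1,1,1],"slide":[[0,0,0.02],[0,0,0.02],[0,0,0.025],[0,0,0.025],[0,0,0]],"turn":[0,0,0,0,0]}'
python3 - <<'E'
from h import *
for n in ['top','scene']:
    im,d=cap(n,'pl_'+n+'.png'); W=cloud(n,d); X,Y,Z=W[...,0],W[...,1],W[...,2]
    if n=='scene': cv2.imwrite('pics/led2c.png',cv2.resize(im[130:360,60:340,::-1],None,fx=2.4,fy=2.4))
    def rect(m,t):
        P=W[m][:,:2]; P=P[~np.isnan(P).any(1)]
        if len(P)>5: r=cv2.minAreaRect((P*1000).astype(np.float32)); print(n,t,len(P),[np.round(q,1) for q in r],np.round(np.nanmedian(Z[m]),4))
    rect((np.hypot(X-.548,Y+.382)<.03)&(abs(Z-.248)<.006),'block')
    rect((np.hypot(X-.548,Y+.382)<.042)&(abs(Z-.21)<.006),'lid')
    rect((np.hypot(X-.447,Y+.01)<.07)&(abs(Z-.06)<.005),'pad')
    rect((np.hypot(X-.56,Y-.195)<.035)&(Z>.214)&(Z<.24),'mid block')
    for r in ctrl.tip_of(n,'rinser')[:2]: print(round(r['score'],2),np.round(r['at'],3))
E
```

```text
t: 17.2
eef_pos: [0.5482, -0.3827, 0.2191]
ee_rot: [0.973, 0.233, -0.0, -0.0]
ft_force: [-1.2, 1.0, 0.2]
finger_gap: 0.0424
gripper_force: 0.0
t: 17.62
eef_pos: [0.5475, -0.3822, 0.2277]
ee_rot: [0.972, 0.233, -0.001, -0.001]
ft_force: [-0.3, -0.0, -0.5]
finger_gap: 0.0853
gripper_force: 0.0
t: 18.03
eef_pos: [0.5493, -0.3835, 0.3258]
ee_rot: [0.972, 0.233, 0.003, 0.003]
ft_force: [0.3, -0.4, 0.6]
finger_gap: 0.0852
gripper_force: 0.0
top block 221 [array([ 546.7, -380.2]), array([40.8, 24.6]), np.float64(24.3)] 0.2473
top lid 934 [array([ 548. , -378.8]), array([80.8, 71.8]), np.float64(12.3)] 0.2107
top pad 1231 [array([446.9, -10.4]), array([82. , 79.9]), np.float64(89.2)] 0.0598
top mid block 335 [array([559.7, 195.5]), array([40.3, 26.4]), np.float64(27.4)] 0.2225
0.78 [ 0.446 -0.013  0.003]
scene block 218 [array([ 548.5, -382.9]), array([41.7, 25.3]), np.float64(28.1)] 0.2476
scene lid 665 [array([ 550.6, -381.7]), array([76. , 76.5]), np.float64(31.8)] 0.2108
scene pad 732 [array([449.9, -11.2]), array([82.1, 84. ]), np.float64(41.2)] 0.0595
scene mid block 228 [array([562.9, 194.7]), array([41. , 27.5]), np.float64(25.0)] 0.2216
0.87 [ 0.446 -0.008 -0.001]
```

View pics/led2c.png

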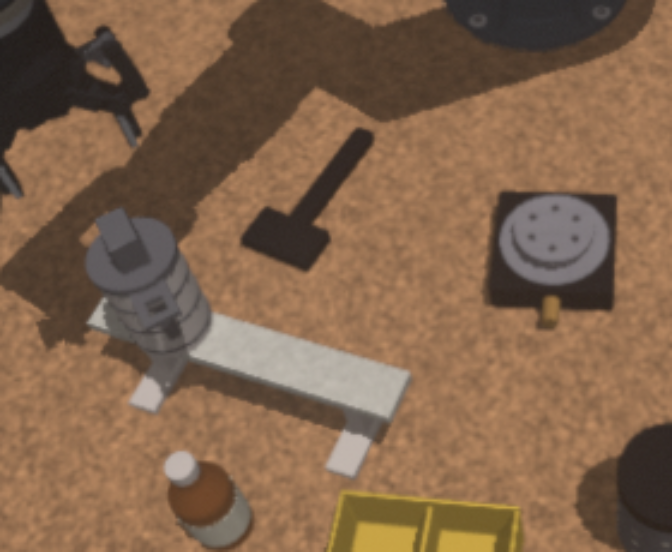

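The tall cartridge stands upright on the ledge (crop (160,300)), and the rinser and mid cartridge haven't moved. Now the mid.

```bash
python3 -m jog '{"jaw":[1,1,1,1,1],"slide":[[0.001,0.036,0],[0.001,0.036,0],[0.001,0.036,0],[0.001,0.036,0],[0.001,0.036,0]],"turn":[0,0,0,0,0]}' >/dev/null
python3 -m jog '{"jaw":[1,1,1,1,1],"slide":[[0.001,0.036,0],[0.001,0.036,0],[0.001,0.036,0],[0.001,0.036,0],[0.001,0.036,0]],"turn":[0,0,0,0,0]}' >/dev/null
python3 -m jog '{"jaw":[1,1,1,1,1],"slide":[[0.001,0.036,0],[0.001,0.036,0],[0,0.036,0],[0,0.036,0],[0,0.036,0]],"turn":[0,0,0,0,0]}'>/dev/null
python3 -m jog '{"jaw":[1,1,1,1,1],"slide":[[0,0.036,0],[0,0,0],[0,0,0],[0,0,0],[0,0,0]],"turn":[0,0,0,0,0]}'
```

```text
t: 19.9
eef_pos: [0.5602, 0.1923, 0.3189]
ee_rot: [0.973, 0.232, -0.0, 0.0]
ft_force: [-0.1, 0.5, -0.1]
finger_gap: 0.0856
gripper_force: 0.0
```

```bash
python3 -m jog '{"jaw":[1,1,1,1,1],"slide":[[0.001,0.003,-0.035],[0,0,-0.035],[0,0,-0.03],[0,0,-0.023],[0,0,0]],"turn":[0,0,0,0,0]}'
python3 -m jog '{"jaw":[-1,-1,-1,-1,-1],"slide":[[0,0,0],[0,0,0],[0,0,0],[0,0,0],[0,0,0]],"turn":[0,0,0,0,0]}' 90 >/dev/null
python3 -m jog '{"jaw":[-1,-1,-1,-1,-1],"slide":[[0,0,0],[0,0,0],[0,0,0],[0,0,0],[0,0,0]],"turn":[0,0,0,0,0]}'
```

```text
t: 20.32
eef_pos: [0.5592, 0.1945, 0.1917]
ee_rot: [0.973, 0.232, -0.004, 0.0]
ft_force: [0.9, -0.7, -0.5]
finger_gap: 0.0852
gripper_force: 0.0
t: 21.15
eef_pos: [0.5615, 0.1964, 0.1976]
ee_rot: [0.972, 0.233, 0.001, 0.0]
ft_force: [-2.1, -0.6, 6.7]
finger_gap: 0.0246
gripper_force: 88.0
```

```bash
python3 -m jog '{"jaw":[-1,-1,-1,-1,-1],"slide":[[0,0,0.01],[0,0,0.015],[0,0,0.025],[0,0,0.025],[0,0,0.025]],"turn":[0,0,0,0,0]}'
python3 -m jog '{"jaw":[-1,-1,-1,-1,-1],"slide":[[0,0,0],[-0.02,-0.01,0],[-0.03,-0.015,0],[-0.03,-0.015,0],[-0.008,-0.03,0]],"turn":[0,0,0,0,0]}'
python3 -m jog '{"jaw":[-1,-1,-1,-1,-1],"slide":[[-0.007,-0.035,0],[-0.007,-0.035,0],[-0.007,-0.035,0],[-0.005,-0.025,0],[0,-0.007,0]],"turn":[0,0,0,0,0]}'
python3 -m jog '{"jaw":[-1,-1,-1],"slide":[[0,0,0],[0,0,0],[0,0,0]],"turn":[0,0,0]}'
python3 - <<'E'
from h import *
im,d=cap('scene')
cv2.imwrite('pics/rin2c.png',cv2.resize(im[130:310,200:420,::-1],None,fx=2.7,fy=2.7))
W=cloud('scene',d); X,Y,Z=W[...,0],W[...,1],W[...,2]
m=(np.hypot(X-.447,Y+.01)<.12)&(abs(Z-.06)<.005)
print(cv2.minAreaRect((W[m][:,:2]*1000).astype(np.float32)))
for l in ['rinser','cart_mid']:
        for r in ctrl.tip_of('scene',l)[:2]: print(l,round(r['score'],2),np.round(r['at'],3))
E
```

```text
t: 21.57
eef_pos: [0.5608, 0.1963, 0.2976]
ee_rot: [0.972, 0.233, -0.0, 0.0]
ft_force: [0.6, -0.8, -2.2]
finger_gap: 0.0247
gripper_force: 89.7
t: 21.98
eef_pos: [0.4695, 0.1272, 0.2955]
ee_rot: [0.972, 0.234, -0.001, -0.001]
ft_force: [0.4, 0.6, -2.1]
finger_gap: 0.0243
gripper_force: 90.1
t: 22.4
eef_pos: [0.446, -0.0134, 0.2959]
ee_rot: [0.973, 0.232, -0.001, 0.0]
ft_force: [0.2, -0.6, -3.1]
finger_gap: 0.0247
gripper_force: 90.1
t: 22.65
eef_pos: [0.4472, -0.0098, 0.296]
ee_rot: [0.972, 0.233, -0.0, -0.0]
ft_force: [-0.3, -0.2, -2.5]
finger_gap: 0.0242
gripper_force: 90.2
((449.69573974609375, -10.433555603027344), (82.75745391845703, 82.7704849243164), 22.200254440307617)
rinser 0.6 [ 0.445 -0.008 -0.002]
rinser 0.19 [ 0.582  0.337 -0.001]
cart_mid 0.82 [ 0.449 -0.011  0.179]
```

View pics/rin2c.png

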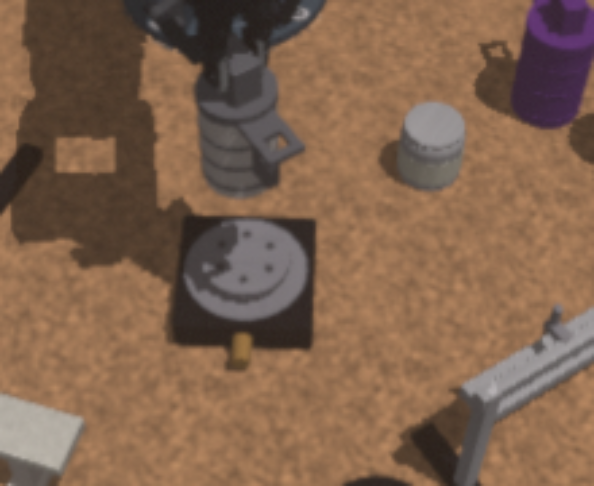

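The mid cartridge is upright over the rinser (crop (240,125) over pad (245,268)), and the rinser hasn't moved. Pressing.

```bash
python3 -m jog '{"jaw":[-1,-1,-1,-1,-1],"slide":[[0,0,-0.035],[0,0,-0.035],[0,0,-0.03],[0,0,-0.02],[0,0,0]],"turn":[0,0,0,0,0]}'
python3 -m jog '{"jaw":[-1,-1,-1,-1,-1],"slide":[[0,0,-0.005],[0,0,-0.004],[0,0,-0.003],[0,0,-0.003],[0,0,0]],"turn":[0,0,0,0,0]}'
python3 -m jog '{"jaw":[-1,-1,-1],"slide":[[0,0,-0.001],[0,0,0],[0,0,0]],"turn":[0,0,0]}'
python3 -m jog '{"jaw":[-1,-1,-1],"slide":[[0,0,-0.002],[0,0,0],[0,0,0]],"turn":[0,0,0]}'
```

```text
t: 23.22
eef_pos: [0.4459, -0.0099, 0.1733]
ee_rot: [0.972, 0.233, -0.002, -0.001]
ft_force: [-1.9, 1.6, 0.2]
finger_gap: 0.0247
gripper_force: 90.4
t: 23.63
eef_pos: [0.4477, -0.0104, 0.1624]
ee_rot: [0.972, 0.233, 0.001, 0.0]
ft_force: [-3.2, 3.0, 8.1]
finger_gap: 0.0243
gripper_force: 91.6
t: 23.88
eef_pos: [0.4478, -0.0104, 0.1618]
ee_rot: [0.972, 0.233, 0.001, 0.0]
ft_force: [-2.8, 2.5, 8.8]
finger_gap: 0.0246
gripper_force: 91.6
t: 24.13
eef_pos: [0.4482, -0.0103, 0.161]
ee_rot: [0.972, 0.233, 0.002, 0.0]
ft_force: [-6.9, 4.4, 23.8]
finger_gap: 0.0239
gripper_force: 94.0
```

Bottomed at 24 N. Hold.

```bash
cd .;
for i in 1 2 3 4 5 6 7 8 9 10; do python3 -m jog '{"jaw":[-1,-1,-1,-1,-1],"slide":[[0,0,0],[0,0,0],[0,0,0],[0,0,0],[0,0,0]],"turn":[0,0,0,0,0]}' | egrep 't:|pos|force'; done
python3 - <<'E'
from h import *
im,d=cap('scene')
cv2.imwrite('pics/press2c.png',cv2.resize(im[130:310,200:420,::-1],None,fx=2.7,fy=2.7))
for l in ['rinser','cart_mid']:
        for r in ctrl.tip_of('scene',l)[:2]: print(l,round(r['score'],2),np.round(r['at'],3))
E
```

```text
t: 24.55
eef_pos: [0.4482, -0.0104, 0.161]
ee_rot: [0.972, 0.233, 0.002, 0.0]
ft_force: [-6.8, 3.7, 23.1]
gripper_force: 94.0
t: 24.97
eef_pos: [0.4482, -0.0104, 0.161]
ee_rot: [0.972, 0.233, 0.002, 0.0]
ft_force: [-7.6, 3.7, 23.3]
gripper_force: 94.0
t: 25.38
eef_pos: [0.4482, -0.0104, 0.161]
ee_rot: [0.972, 0.233, 0.002, 0.0]
ft_force: [-7.4, 4.6, 23.7]
gripper_force: 94.0
t: 25.8
eef_pos: [0.4482, -0.0103, 0.161]
ee_rot: [0.972, 0.233, 0.002, 0.0]
ft_force: [-7.6, 3.9, 23.9]
gripper_force: 94.0
t: 26.22
eef_pos: [0.4482, -0.0103, 0.161]
ee_rot: [0.972, 0.233, 0.002, 0.0]
ft_force: [-6.9, 3.4, 23.5]
gripper_force: 94.0
t: 26.63
eef_pos: [0.4482, -0.0104, 0.161]
ee_rot: [0.972, 0.233, 0.002, 0.0]
ft_force: [-7.5, 4.5, 23.1]
gripper_force: 94.0
t: 27.05
eef_pos: [0.4482, -0.0103, 0.161]
ee_rot: [0.972, 0.233, 0.002, 0.0]
ft_force: [-6.8, 4.2, 22.6]
gripper_force: 94.0
t: 27.47
eef_pos: [0.4482, -0.0104, 0.161]
ee_rot: [0.972, 0.233, 0.002, 0.0]
ft_force: [-7.5, 4.6, 24.1]
gripper_force: 94.0
t: 27.88
eef_pos: [0.4482, -0.0103, 0.161]
ee_rot: [0.972, 0.233, 0.002, 0.0]
ft_force: [-6.9, 4.5, 23.9]
gripper_force: 94.0
t: 28.3
eef_pos: [0.4482, -0.0103, 0.161]
ee_rot: [0.972, 0.233, 0.002, 0.0]
ft_force: [-6.3, 3.8, 23.1]
gripper_force: 94.0
rinser 0.62 [ 0.446 -0.01   0.001]
rinser 0.17 [0.585 0.337 0.   ]
```

View pics/press2c.png

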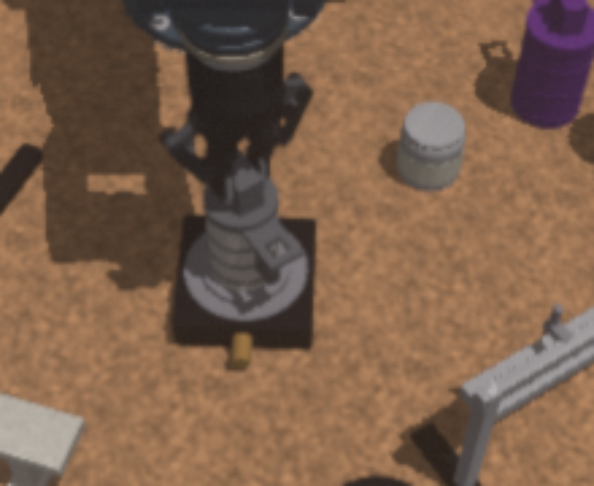

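Pressed and upright on the pad (crop (240,265)). On to the ledge.

```bash
python3 -m jog '{"jaw":[-1,-1,-1,-1,-1],"slide":[[0,0,0.01],[0,0,0.03],[0,0,0.035],[0,0,0.035],[0,0,0.03]],"turn":[0,0,0,0,0]}' >/dev/null
python3 -m jog '{"jaw":[-1,-1,-1,-1,-1],"slide":[[0.01,-0.0145,0],[0.02,-0.029,0],[0.02,-0.029,0],[0.02,-0.029,0],[0.02,-0.029,0]],"turn":[0,0,0,0,0]}'
python3 -m jog '{"jaw":[-1,-1,-1,-1,-1],"slide":[[0.02,-0.029,0],[0.02,-0.029,0],[0.02,-0.029,0],[0.01,-0.0165,0],[0,0,0]],"turn":[0,0,0,0,0]}'
python3 -m jog '{"jaw":[-1,-1,-1],"slide":[[0,0,0],[0,0,0],[0,0,0]],"turn":[0,0,0]}'
python3 - <<'E'
from h import *
for n in ['scene','top']:
    im,d=cap(n)
    for l in ['ledge','cart_mid','cart_tall','rinser']:
        for r in ctrl.tip_of(n,l)[:1]: print(l,round(r['score'],2),np.round(r['at'],3))
E
```

```text
t: 29.28
eef_pos: [0.5381, -0.1427, 0.2994]
ee_rot: [0.972, 0.233, 0.001, 0.001]
ft_force: [-0.0, 0.0, -2.2]
finger_gap: 0.0241
gripper_force: 90.1
t: 29.7
eef_pos: [0.6084, -0.2479, 0.2981]
ee_rot: [0.973, 0.232, 0.0, 0.001]
ft_force: [-0.6, 0.3, -2.9]
finger_gap: 0.0242
gripper_force: 90.2
t: 29.95
eef_pos: [0.607, -0.2438, 0.2989]
ee_rot: [0.972, 0.233, 0.0, 0.0]
ft_force: [-0.0, -0.0, -3.3]
finger_gap: 0.0243
gripper_force: 90.2
ledge 0.65 [ 0.576 -0.31   0.002]
cart_mid 0.63 [ 0.607 -0.246  0.184]
cart_tall 0.89 [ 0.311  0.418 -0.   ]
ledge 0.76 [ 0.575 -0.315  0.003]
cart_mid 0.73 [ 0.608 -0.247  0.185]
cart_tall 0.69 [ 0.23   0.331 -0.003]
rinser 0.76 [ 0.447 -0.016  0.004]
```

```bash
python3 -m jog '{"jaw":[-1,-1,-1,-1,-1],"slide":[[0.001,0,-0.035],[0,0,-0.03],[0,0,-0.022],[0,0,0],[0,0,0]],"turn":[0,0,0,0,0]}'
python3 -m jog '{"jaw":[-1,-1,-1,-1,-1],"slide":[[0,0,-0.004],[0,0,-0.003],[0,0,0],[0,0,0],[0,0,0]],"turn":[0,0,0,0,0]}'
python3 -m jog '{"jaw":[-1,-1,-1],"slide":[[0,0,-0.001],[0,0,0],[0,0,0]],"turn":[0,0,0]}'
python3 - <<'E'
from h import *
im,d=cap('scene')
cv2.imwrite('pics/led3c.png',cv2.resize(im[130:360,60:340,::-1],None,fx=2.4,fy=2.4))
E
```

```text
t: 30.87
eef_pos: [0.608, -0.2446, 0.211]
ee_rot: [0.973, 0.233, -0.001, -0.001]
ft_force: [0.0, -0.1, -2.8]
finger_gap: 0.0242
gripper_force: 90.1
t: 31.28
eef_pos: [0.6084, -0.2448, 0.205]
ee_rot: [0.972, 0.233, 0.0, 0.0]
ft_force: [0.7, 0.1, -2.2]
finger_gap: 0.0247
gripper_force: 90.2
t: 31.53
eef_pos: [0.6082, -0.2447, 0.2033]
ee_rot: [0.972, 0.233, -0.0, -0.0]
ft_force: [-0.4, 0.7, -2.2]
finger_gap: 0.0245
gripper_force: 90.2
```

View pics/led3c.png

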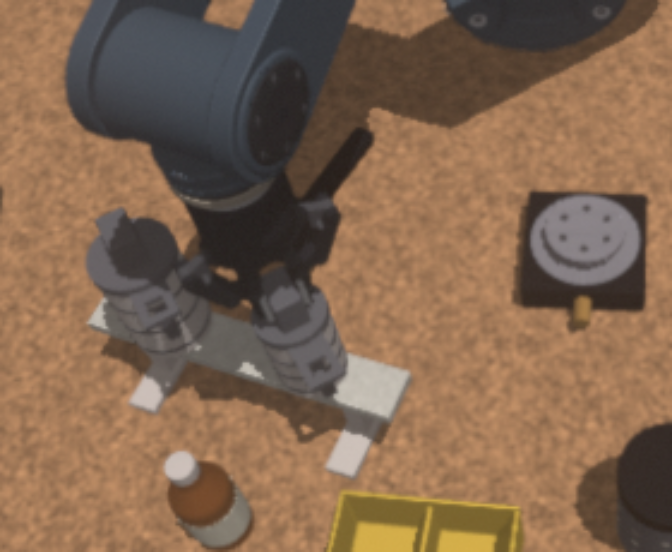

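The mid cartridge is upright over the ledge (crop (305,365)). The tall one still stands at (155,300). The rinser was just knocked aside, but it is no longer needed. I'll touch down and release.

```bash
python3 -m jog '{"jaw":[-1,-1,-1],"slide":[[0,0,-0.001],[0,0,0],[0,0,0]],"turn":[0,0,0]}'
python3 -m jog '{"jaw":[-1,-0.9,-0.3,-0.2,0],"slide":[[0,0,0],[0,0,0],[0,0,0],[0,0,0],[0,0,0]],"turn":[0,0,0,0,0]}'
python3 -m jog '{"jaw":[0.5,1,1,1,1],"slide":[[0,0,0],[0,0,0],[0,0,0],[0,0,0],[0,0,0.01]],"turn":[0,0,0,0,0]}'
python3 -m jog '{"jaw":[1,1,1,1,1],"slide":[[0,0,0.02],[0,0,0.03],[0,0,0.035],[0,0,0.035],[0,0,0.03]],"turn":[0,0,0,0,0]}'
python3 -m jog '{"jaw":[1,1,1,1,1],"slide":[[-0.02,0.03,0],[-0.02,0.03,0],[-0.02,0.03,0],[-0.02,0.03,0],[-0.02,0.03,0]],"turn":[0,0,0,0,0]}'
python3 -m jog '{"jaw":[1,1,1,1,1],"slide":[[0,0.035,0],[0,0.035,0],[0,0.035,0],[0,0,0],[0,0,0]],"turn":[0,0,0,0,0]}'
python3 - <<'E'
from h import *
for n in ['top','scene']:
    im,d=cap(n,'fin_'+n+'.png'); W=cloud(n,d); X,Y,Z=W[...,0],W[...,1],W[...,2]
    def rect(m,t):
        P=W[m][:,:2]; P=P[~np.isnan(P).any(1)]
        if len(P)>5:
            r=cv2.minAreaRect((P*1000).astype(np.float32)); e=np.array(r[0])/1000-[.5785,-.3125]
            print(n,t,len(P),np.round(r[0],1),np.round(r[1],1),'z',np.round(np.nanmedian(Z[m]),4),'ledge y,x',np.round([e@[.402,.916],e@[.916,-.402]],4))
    rect((np.hypot(X-.548,Y+.382)<.035)&(abs(Z-.248)<.006),'tall block')
    rect((np.hypot(X-.608,Y+.245)<.035)&(abs(Z-.228)<.006),'mid block')
    for l in ['cart_mid','cart_tall','media_jar','scraper','breeder_box','food_tin','test_bottle']:
        print(l,[np.round(r['at'],3).tolist() for r in ctrl.tip_of(n,l)[:3]])
E
```

```text
t: 31.83
eef_pos: [0.6084, -0.2447, 0.2032]
ee_rot: [0.972, 0.233, 0.0, 0.0]
ft_force: [0.1, 1.3, 5.5]
finger_gap: 0.0242
gripper_force: 91.3
t: 32.25
eef_pos: [0.6082, -0.2447, 0.2022]
ee_rot: [0.972, 0.233, 0.0, 0.0]
ft_force: [0.2, -0.3, 0.8]
finger_gap: 0.0428
gripper_force: 0.0
t: 32.67
eef_pos: [0.6074, -0.2443, 0.2107]
ee_rot: [0.972, 0.233, -0.001, -0.001]
ft_force: [0.1, 0.2, 0.6]
finger_gap: 0.0853
gripper_force: 0.0
t: 33.08
eef_pos: [0.6081, -0.2446, 0.3658]
ee_rot: [0.972, 0.233, 0.001, 0.001]
ft_force: [0.7, -0.6, -0.5]
finger_gap: 0.0856
gripper_force: 0.0
t: 33.5
eef_pos: [0.5069, -0.0935, 0.3631]
ee_rot: [0.973, 0.233, 0.0, 0.0]
ft_force: [0.5, 0.0, 0.3]
finger_gap: 0.0855
gripper_force: 0.0
t: 33.92
eef_pos: [0.5081, 0.0117, 0.3632]
ee_rot: [0.972, 0.234, 0.001, 0.0]
ft_force: [-0.1, -0.5, -0.5]
finger_gap: 0.0854
gripper_force: 0.0
top tall block 362 [ 547.2 -381.4] [40.2 27.7] z 0.2478 ledge y,x [-0.0757 -0.0009]
top mid block 339 [ 607.7 -243.4] [40.3 26.8] z 0.2279 ledge y,x [ 0.0751 -0.0011]
cart_mid [[0.609, -0.247, 0.093], [0.717, -0.344, 0.002]]
cart_tall [[0.548, -0.386, 0.091], [0.228, 0.334, -0.003]]
media_jar []
scraper [[0.334, -0.267, -0.002]]
breeder_box [[0.788, -0.146, 0.004]]
food_tin [[0.307, 0.19, -0.003]]
test_bottle [[0.718, -0.342, 0.003]]
scene tall block 223 [ 548.8 -382.7] [43.  25.3] z 0.2474 ledge y,x [-0.0763  0.0011]
scene mid block 209 [ 609.4 -245.1] [39.3 24.2] z 0.2278 ledge y,x [0.0741 0.0012]
cart_mid [[0.606, -0.244, 0.092]]
cart_tall [[0.545, -0.384, 0.089], [0.23, 0.339, -0.0], [0.311, 0.421, -0.003]]
media_jar [[0.753, 0.067, 0.0]]
scraper [[0.333, -0.267, -0.002]]
breeder_box [[0.789, -0.154, -0.004]]
food_tin [[0.305, 0.195, -0.001]]
test_bottle [[0.713, -0.343, -0.002]]
```

View pics/fin_scene.png

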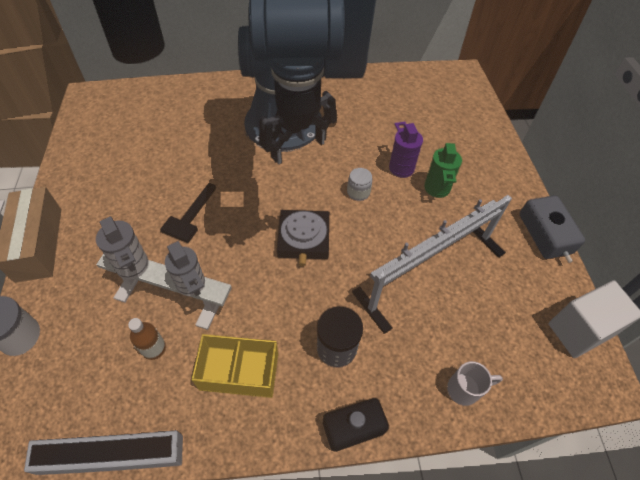

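Both cartridges stand upright on the ledge, at (125,255) and (185,275). All three hooks are empty, the bystanders haven't moved and the arm is clear.

```bash
python3 -c "
from station import ctrl
print(ctrl.finish_job())"
```

```text
the job is handed in; nothing more can be done
None
```

The tall and mid cartridges (no short one was present) were each pressed fully down on the rinser for over four seconds, tallest first. Both now stand upright and centred on the drip ledge with the bystanders unmoved; the job is handed in, but no verdict came back.

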